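Close up the water dispenser: shut the tap and snap the filling cap home

TASK

The drained water dispenser on the credenza is to be closed up. First turn the tap's lever the quarter turn from open to fully closed, then take the round filling cap from the valet tray, set it on the filling neck on top of the dispenser and press it straight down until it clicks and sits fully home on its seal. Keep pressing after the click: finish while the gripper is still pressing the cap firmly down on the seal, tap still shut, and leave the tumblers, the remote and the other things where they stand.

Things in the scene. Friction and masses are not known exactly. Their poses are not given: they have to be found in the camera images.
- dispenser: Water dispenser, fixed: steel drum 170 mm in diameter on an oak stand 95 mm high; domed lid, 262 mm high; two side handles (along its x, to 113 mm from its axis, 204 mm up). Origin on the credenza top at the drum's axis, z up. The tap sticks out along -y: level pipe 125 mm up (ball housing to 139 mm), spout 175 mm from the axis; a sight glass stands above it, within 15 mm of the drum's wall.
- tap_stem (a point): Point on the vertical turning axis of the tap's lever, 147 mm from the drum's axis and 62 mm outside the drum's wall, at the lever's mid-height (159 mm above the credenza top).
- tap_lever (a point): Middle of the tap's lever, 45 mm out from its turning axis, at mid-height (159 mm above the credenza top). The lever is a black bar on top of the tap's ball housing: 12 mm wide, 20 mm tall (149 to 169 mm above the top), reaching 66 mm from the axis.
- tap (a joint): Lever angle. 0 = fully open, lever above the spout, straight out from the drum (dispenser's -y); 1.571 = fully closed against its stop, lever crosswise to the pipe (dispenser's -x). Grows clockwise seen from above. Starts open or nearly so (0 to 0.35); even friction, about 2 N at point tap_lever; stays where left; hard stops at both ends.
- neck_base (a point): Centre of the seal face round the filling neck's foot, on the drum's axis, 269 mm above the credenza top: the cap's underside lies here when fully home. The neck is a fixed upright steel stud 32 mm in diameter, 20 mm tall, its top 5.5 mm tapered to 24 mm. Four sprung steel balls stick out 4 mm from its side, 8 mm above the seal, 90 degrees apart.
- seat: Black rubber seal round the foot of the filling neck, 55 mm in diameter, fixed; origin at the centre of its flat top, the seal face. Pushing the cap down: its lip meets the balls 12 to 13 mm above the seal, the push rises to about 6 to 10 N near 11 mm, falls away as the lip clicks over the balls 9 to 4 mm above the seal, then the cap's rim bears on the seal.
- cap: Filling cap: round black plastic cup with a ribbed side, 50 mm in diameter, 26.5 mm high, about 30 g, lying loose in the valet tray, closed end up. Origin at the centre of its underside (open rim), z up. Inside, a lip 36 mm in diameter and 3 mm high at the rim, above it a 41 mm bore; 22 mm deep in all. Its turn about z does not matter.
- tray: Brushed-steel valet tray, fixed, 200 mm (its x) by 270 mm (its y), floor 3 mm thick, rim 16 mm high and 3 mm thick. Origin under its centre, on the credenza top. The cap lies in one half of it (about 65 mm from its centre along y), the parking remote in the other.
- remote: Bystander: black plastic parking remote, 62 x 36 x 13 mm, with two round buttons, lying in the tray. Origin at the centre of its underside.
- tumbler: Bystander: frosted glass tumbler, 70 mm in diameter, 85 mm high, standing under the tap's spout. Origin at the centre of its underside.
- tumbler_b: Bystander: a second frosted tumbler, the same size, standing near the room side of the credenza top. Origin at the centre of its underside.
- elephant: Bystander: white ceramic elephant figurine, about 130 mm long, 55 mm wide and 85 mm high, standing near the room side of the top. Origin under its belly, on the surface.
- candle: Bystander: white candle jar with a brass lid, 77 mm in diameter, 88 mm high. Origin at the centre of its underside.
- coasters: Bystander: stack of four square coasters, 92 mm wide, 24 mm high. Origin at the centre of its underside.
Things that resemble listed ones, but are neither listed nor needed, are in the scene too. What is shaped like the cap but pink or purple is not meant.

How it is judged:
By the outcome, as a careful person would: the job done as asked, in the order asked, and still so for the second after the job is handed in, while the arm keeps its last pose, push and grip.
It also fails if it takes over 64 s, if anything falls off the work surface, if the arm or the gripper's body presses on something with over 40 N, if the wrist force passes 120 N, or if a joint passes its speed limit or range.

ROBOT

A 7-joint arm with a two-finger parallel gripper is mounted at the origin on the work surface. World frame = base frame: x ahead of the robot, y to its left, z up, the work surface at z = 0. Lengths are in m, angles in degrees, forces in N, time in s.
With the tool pointing down it reaches from about 0.425 to 0.875 m from the base axis. Payload 4.7 kg.
Tool frame: the origin (TCP) lies midway between the tips of the shut fingers; the grasp point (between the pads) lies 19 mm behind it; z points along the fingers, y is the line along which they close (so a half turn about z gives the same grasp; the last joint's range is limited). The gripper opens to 87 mm and grips with 3 to 60 N. Pads are 19 mm wide; open, the fingers measure 117 mm over their backs; the gripper's body (75 mm by 190 mm) begins 51 mm behind the grasp point.
Start: joints at [65.724, 18.392, -4.016, 83.108, 1.295, 78.541, -3.26], TCP at [0.276, -0.589, 0.189] pointing down, gripper open.
Joint ranges: [-163.93, 163.93], [-17.29, 119.83], [-79.2, 71.16], [3.27, 140.29], [-89.18, 269.18], [5.43, 117.66], [-154.24, 154.24]. Speed limits (degrees/s): [147.25, 147.25, 180, 180, 180, 180, 180].

INTERFACE

Orientations are given as [roll, pitch, yaw] about the fixed x, y, z axes, in that order (R = Rz(yaw) Ry(pitch) Rx(roll)).
In Python, from cell import env gives the robot as it stands. The module is installed in compiled form; this text tells all that it offers.
- The arm moves only by the tool step_arm, never from a script. Its argument "rows" is a list of rows, each an object with "angular": the turn, a rotation vector about the tool's x, y, z in units of pi rad (1.0 is pi rad), a list of three; "slide": the shift along the tool's x, y, z in units of 500 mm (1.0 is 500 mm), a list of three; "jaw": the opening, from 0 (shut) to 1 (fully open). A call has 1 to 10 rows; each row shifts and turns the commanded pose from where the row before left it, along the tool's axes as they then stand; what a row does not reach is not made up. A row lasts 1/8 s, in which the tool goes at most 62.5 mm and 10.7 degrees, less where a joint would pass 70% of its speed; a pose out of reach is approached as far as the arm can. A call with a number of a shift or a turn outside -1 to 1 is refused whole. A call with a gripper value outside its range is refused whole. The fingers move at their own pace and stop on an object; "newtons" is the grip in N (left out, the last holds). Time passes only in rows, so rows that do not move let the fingers close. It gives the time, the measured TCP pose, the force, the opening and the grip force at its end, in the units of the state.
- env.get_obs(): the state, without advancing time (a new reading comes with each control period).
- env.read_camera(name): name is "scene" or "top" or "wrist"; returns the picture (384x512x3 uint8, red, green, blue); there is no depth.
- env.camera_info(name): a dict with "fx", "fy", "cx", "cy" (pixels), "k1" (the pictures are not rectified: a ray, as slopes to the right and down, at radius r is drawn at 1 + k1 r^2 times it, then the intrinsics apply), "R" (3x3) and "t" (3): a world point X has camera coordinates R X + t. Camera axes: x right, y down, z forward; pixel columns grow to the right and rows downward; lengths in m; the calibration is good to about 2 mm. A picture is of the moment at which its call begins: read the wrist's pose just before it. camera_info takes no time and is no camera call; for the wrist camera it gives the pose at the moment of the call.
- env.sign_off(): hands the job in; it is judged then, once.
The state is a dict: "time_s": time; "qpos": joint angles; "joint_velocities": joint speeds; "effort": joint torques, N m; "tool_pos": TCP position; "tool_rot": TCP orientation; "force": force on the tool from outside, world axes, zero at the start; "wrist_torque": the same for the moment, N m; "grip_width": finger opening in m; "grasp_force": force on a finger pad.
Only numpy, scipy, OpenCV 4.12 (cv2) and the standard library are available. Lean on these libraries where they do the work, as an engineer would, in place of code of your own. Each camera call takes 0.05 s, during which the arm holds its last target. There are 200 camera calls.

## Working session

There is one attempt and no reset: what is moved stays moved. The work goes in short steps, Python scripts to look and compute and a tool call to move; the robot and the scene stay as the last step left them, time stands still between calls to the robot, and variables do not carry over. Pictures are saved under pics/ and viewed, at most 10 in all, crops included, and the job is handed in when it is done.

Besides the shell and the picture viewer there is one more tool, called after "Call:" by a JSON object that holds its "fn" and its "kwargs", one argument or row to a line. step_arm: Moves the arm, as the interface text tells. Shifts and turns lie within -1 to 1; 1 stands for 500 mm of shift or pi rad of turn. Its arguments: {"type":"object","properties":{"rows":{"type":"array"},"newtons":{"type":"number"}},"required":["rows"]}

```bash
mkdir -p pics
cat > h.py <<'E'
import numpy as np, cv2
from cell import env
from scipy.spatial.transform import Rotation as Ro
from scipy.optimize import least_squares
def proj(ci,X):
    c=np.array(ci["R"])@np.array(X,float)+np.array(ci["t"]); u=c[:2]/c[2]; u=u*(1+ci["k1"]*(u@u))
    return np.array([ci["fx"]*u[0]+ci["cx"],ci["fy"]*u[1]+ci["cy"]])
def tri(obs,x0=(0.5,0,0.1)):
    # obs list of (ci,(u,v))
    r=least_squares(lambda X:np.concatenate([proj(c,X)-p for c,p in obs]),x0); return r.x,np.abs(r.fun).max()
def onplane(ci,p,z):
    r=least_squares(lambda X:proj(ci,[X[0],X[1],z])-p,(0.5,0.)); return r.x
def snap(name,fn=None):
    ci=env.camera_info(name); im=env.read_camera(name)
    if fn: cv2.imwrite("pics/"+fn,im[:,:,::-1])
    return ci,im
E
python3 - <<'E'
from h import *
for n in ("scene","top"):
    ci,im=snap(n,n+"0.png"); print(n,ci)
a=cv2.imread("pics/scene0.png");b=cv2.imread("pics/top0.png")
np.save
print(env.get_obs())
E
```

```text
scene {'fx': 357.65229917142443, 'fy': 357.65229917142443, 'cx': 257.87595267727846, 'cy': 184.7985753906985, 'k1': 0.02856296767870142, 'R': array([[ 0.80829509,  0.58877664,  0.00105345],
       [ 0.33785229, -0.46234972, -0.81981008],
       [-0.48219797,  0.66300437, -0.57263455]]), 't': array([-0.43925321, -0.07507995,  1.5113467 ])}
top {'fx': 347.8971240374561, 'fy': 347.8971240374561, 'cx': 255.55429633234914, 'cy': 189.72981826293406, 'k1': -0.03185923117038021, 'R': array([[ 1.36294689e-02, -9.99906956e-01,  5.62140424e-04],
       [-9.95633076e-01, -1.36231333e-02, -9.23536094e-02],
       [ 9.23526746e-02,  6.99045050e-04, -9.95726114e-01]]), 't': array([-0.04235043,  0.62070615,  1.23386783])}
{'time_s': 0.1, 'qpos': array([65.72408045, 18.43497927, -4.01559485, 83.16703173,  1.29438131,
       78.543199  , -3.26064251]), 'joint_velocities': array([-0.02424461, -0.14164101, -0.02148775, -0.22990255,  0.01828438,
        0.08667966, -0.0147838 ]), 'effort': array([ 5.37917531e-04, -4.92570591e+01, -4.05446347e-01, -3.13397670e+01,
       -6.41680718e-02,  3.95071541e-02,  4.52867482e-05]), 'tool_pos': array([ 0.27528112, -0.58820967,  0.18837679]), 'tool_rot': array([-1.79899990e+02,  4.92217818e-03,  2.50847931e+01]), 'force': array([-1.50619803, -0.33080663,  0.38763136]), 'wrist_torque': array([0.00692821, 0.01684579, 0.01877956]), 'grasp_force': 0.0, 'grip_width': 0.08725116594477371}
```

View pics/scene0.png

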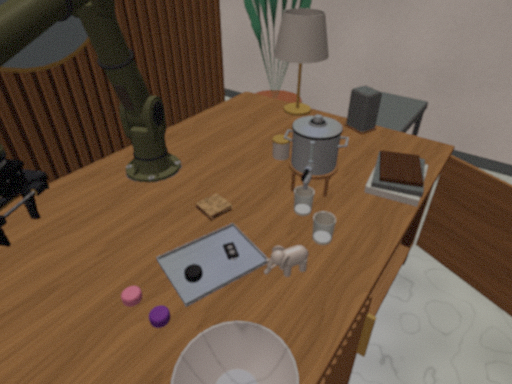

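View pics/top0.png

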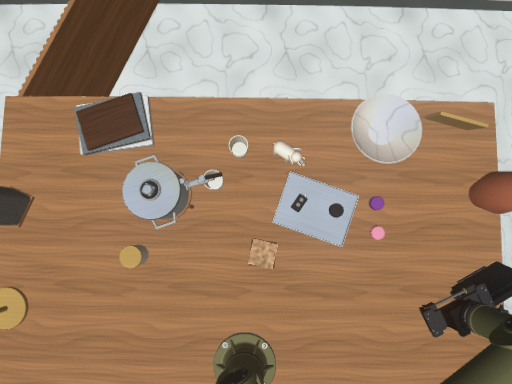

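The scene view shows the dispenser at (317,145), with its lever near (307,175), the black cap at (193,272) and the remote at (231,250). In the top view the dispenser is at (150,190), the lever near (205,181) and the cap at (336,210). I'll enlarge both for pixel readings.

Run:
```python
import cv2,numpy as np
a=cv2.imread("pics/scene0.png");b=cv2.imread("pics/top0.png")
def crop(im,u,v,w,h,s=5):
    c=cv2.resize(im[v:v+h,u:u+w],None,fx=s,fy=s,interpolation=cv2.INTER_CUBIC)
    for x in range(0,w,10):
        cv2.putText(c,str(u+x),(x*s,8),0,0.3,(0,0,255),1); cv2.line(c,(x*s,10),(x*s,14),(0,0,255),1)
        cv2.putText(c,str(v+x),(0,x*s+3),0,0.3,(0,0,255),1) if x<h else 0
    return c
L=np.hstack([crop(b,115,145,110,88,4),crop(a,280,110,80,88,4)])
R=np.hstack([crop(b,310,190,60,40,4),crop(a,165,250,60,40,4),crop(a,280,110,70,40,4)])
R=cv2.copyMakeBorder(R,0,0,0,max(0,L.shape[1]-R.shape[1]),0)
print(L.shape,R.shape)
cv2.imwrite("pics/c1.png",np.vstack([L,R[:,:L.shape[1]]]))
```

```text
(352, 760, 3) (160, 760, 3)
```

View pics/c1.png

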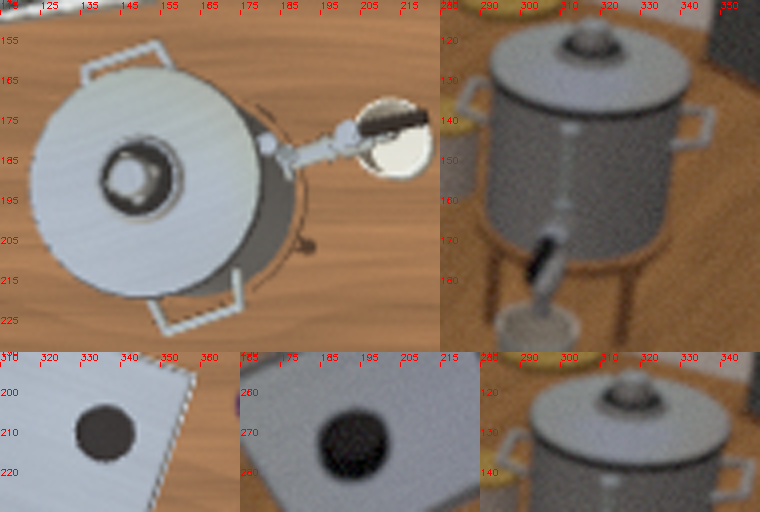

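Run:
```python
from h import *
T=env.camera_info("top");S=env.camera_info("scene")
for n,p,q in [("seal",(149.5,189.5),(317.8,122)),("levertip",(222,174),(303.2,180)),("leverhub",(203,178),(309,168.8)),("cap",(336.3,210),(193.5,273.2))]:
    print(n,tri([(T,p),(S,q)]), )
print("cap@z.03",onplane(T,(336.3,210),.0295), onplane(S,(193.5,273.2),.02))
print("seal@",onplane(T,(149.5,189.5),.269))
print("lever@",onplane(T,(203,178),.169),onplane(T,(222,174),.169))
for n,p in [("traycorners",(292,172)),("",(358,191)),("",(340,245)),("",(273,223)),("tumbler",(213.5,180)),("remote",(299,203)),("handle1",(147,158)),("handle2",(164,225))]:
    print(n,p,onplane(T,p,{'tumbler':.085,'handle1':.204,'handle2':.204}.get(n,.016)))
ci=env.camera_info("wrist"); R=np.array(ci["R"]);t=np.array(ci["t"]); o=env.get_obs()
print("wristcam pos",-R.T@t,"fwd",R[2],"xr",R[0],ci["fx"],ci["k1"])
Rt=Ro.from_euler("xyz",o["tool_rot"],degrees=True)
print("tool axes",Rt.as_matrix(),"cam in tool",Rt.inv().apply(-R.T@t-o["tool_pos"]),Rt.inv().apply(R[2]))
```

```text
seal (array([0.59688832, 0.2801929 , 0.26492183]), np.float64(0.5411795682424554))
levertip (array([0.66270031, 0.0787187 , 0.15552197]), np.float64(1.047022624341139))
leverhub (array([0.64822543, 0.13997099, 0.16136393]), np.float64(1.2006431768531343))
cap (array([ 0.55415745, -0.32795231,  0.0158393 ]), np.float64(0.6073883448261768))
cap@z.03 [ 0.5515727  -0.32670965] [ 0.55853694 -0.32938898]
seal@ [0.59534986 0.27817567]
lever@ [0.64401473 0.13663498] [0.65789171 0.07539775]
traycorners (292, 172) [ 0.68985837 -0.16726576]
 (358, 191) [ 0.62287131 -0.41043828]
 (340, 245) [ 0.42551514 -0.34251099]
 (273, 223) [ 0.50182328 -0.09892999]
tumbler (213.5, 180) [0.64798304 0.11277542]
remote (299, 203) [ 0.5758701  -0.19331862]
handle1 (147, 158) [0.70097066 0.3103989 ]
handle2 (164, 225) [0.49123356 0.24844493]
wristcam pos [ 0.3514746  -0.55166872  0.3830901 ] fwd [-0.27884152 -0.1282317  -0.95173738] xr [ 0.42316029 -0.90605284 -0.00190175] 286.8045304025791 -0.013285330647876391
tool axes [[ 9.05681351e-01  4.23958279e-01 -8.17825594e-04]
 [ 4.23959059e-01 -9.05680038e-01  1.54444466e-03]
 [-8.59082155e-05 -1.74549929e-03 -9.99998473e-01]] cam in tool [ 0.08448215 -0.00113143 -0.19471889] [-3.06824791e-01 -4.19022164e-04  9.51765923e-01]
```

The triangulated heights agree with the text: seal 0.265 (0.269 expected), lever about 0.158 (0.159), cap about 0.016 (mid-height). I'll go up and over to the cap for a closer wrist view, then on to the tap.

Call:
{"fn": "step_arm", "kwargs": {
  "rows": [
    {"angular": [0,0,-0.039],"slide": [0,0,-0.04],"jaw": 1},
    {"angular": [0,0,-0.039],"slide": [0,0,-0.04],"jaw": 1},
    {"angular": [0,0,-0.039],"slide": [0,0,-0.04],"jaw": 1},
    {"angular": [0,0,-0.039],"slide": [0,0,-0.04],"jaw": 1},
    {"angular": [0,0,-0.039],"slide": [0,0,-0.04],"jaw": 1}
  ]
}}

```text
time_s: 0.72
tool_pos: [0.2754, -0.5884, 0.2894]
tool_rot: [-179.9, -0.0, 60.4]
force: [-0.5, -1.0, -0.3]
grip_width: 0.0869
grasp_force: 0.0
```

Call:
{"fn": "step_arm", "kwargs": {
  "rows": [
    {"angular": [0,0,0],"slide": [0.087,0.022,0],"jaw": 1},
    {"angular": [0,0,0],"slide": [0.087,0.022,0],"jaw": 1},
    {"angular": [0,0,0],"slide": [0.087,0.022,0],"jaw": 1},
    {"angular": [0,0,0],"slide": [0.087,0.022,0],"jaw": 1},
    {"angular": [0,0,0],"slide": [0.087,0.022,0],"jaw": 1},
    {"angular": [0,0,0],"slide": [0.087,0.022,0],"jaw": 1},
    {"angular": [0,0,0],"slide": [0.087,0.022,0],"jaw": 1},
    {"angular": [0,0,0],"slide": [0.087,0.022,0],"jaw": 1},
    {"angular": [0,0,0],"slide": [0.087,0.022,0],"jaw": 1},
    {"angular": [0,0,0],"slide": [0.087,0.022,0],"jaw": 1}
  ]
}}

```text
time_s: 1.98
tool_pos: [0.5879, -0.2649, 0.2888]
tool_rot: [-180.0, 0.0, 60.2]
force: [0.9, -0.0, 0.2]
grip_width: 0.087
grasp_force: 0.0
```

```bash
cat >> h.py <<'E'
import pickle
def wsnap(k):
    ci,im=snap("wrist","w%s.png"%k); o=env.get_obs(); pickle.dump((ci,o),open("w%s.pkl"%k,"wb"))
    print(o["time_s"],o["tool_pos"].round(4),o["tool_rot"].round(2),o["qpos"].round(1),o["force"].round(1)); return ci,im
def blob(im,ci,Xg,thr=70,r=60):
    # dark blob centroid (with area) near the expected point
    u,v=proj(ci,Xg); g=im.max(axis=2); n,l,s,c=cv2.connectedComponentsWithStats((g<thr).astype(np.uint8))
    return [(c[i].round(1).tolist(),s[i].tolist()) for i in range(1,n) if s[i][4]>100 and np.hypot(c[i][0]-u,c[i][1]-v)<r],(u,v)
E
python3 - <<'E'
from h import *
ci,im=wsnap("1")
print(blob(im,ci,[.553,-.328,.0295]))
E
```

```text
2.025 [ 0.5925 -0.2569  0.2883] [-179.96   -0.36   60.72] [ 38.7  18.  -23.1  73.7   6.6  89.6 -12.7] [1.4 5.3 0.4]
([([254.6, 194.5], [242, 181, 27, 28, 599])], (np.float64(256.0505168877705), np.float64(198.51054132105062)))
```

View pics/w1.png

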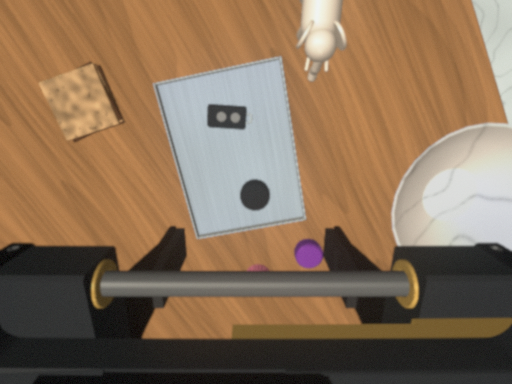

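The wrist view shows the black cap at (255,195), clear of the tray rim. The pink and purple decoys are outside the tray. Next I'll move to hover near the tap with the fingers shut.

Call:
{"fn": "step_arm", "kwargs": {
  "rows": [
    {"angular": [0,0,0],"slide": [0.081,-0.0176,0],"jaw": 0},
    {"angular": [0,0,0],"slide": [0.081,-0.0176,0],"jaw": 0},
    {"angular": [0,0,0],"slide": [0.081,-0.0176,0],"jaw": 0},
    {"angular": [0,0,0],"slide": [0.081,-0.0176,0],"jaw": 0},
    {"angular": [0,0,0],"slide": [0.081,-0.0176,0],"jaw": 0},
    {"angular": [0,0,0],"slide": [0.081,-0.0176,0],"jaw": 0},
    {"angular": [0,0,0],"slide": [0.081,-0.0176,0],"jaw": 0},
    {"angular": [0,0,0],"slide": [0.081,-0.0176,0],"jaw": 0},
    {"angular": [0,0,0],"slide": [0.081,-0.0176,0],"jaw": 0}
  ]
}}

```text
time_s: 3.15
tool_pos: [0.6999, 0.0905, 0.2887]
tool_rot: [-180.0, 0.1, 60.2]
force: [0.5, -0.0, -0.5]
grip_width: 0.0056
grasp_force: 0.0
```

Call:
{"fn": "step_arm", "kwargs": {
  "rows": [
    {"angular": [0,0,-0.0367],"slide": [0,0,0],"jaw": 0},
    {"angular": [0,0,-0.0367],"slide": [0,0,0],"jaw": 0},
    {"angular": [0,0,-0.0367],"slide": [0,0,0],"jaw": 0},
    {"angular": [0,0,-0.0367],"slide": [0,0,0],"jaw": 0},
    {"angular": [0,0,-0.0367],"slide": [0,0,0],"jaw": 0},
    {"angular": [0,0,-0.0367],"slide": [0,0,0],"jaw": 0},
    {"angular": [0,0,-0.0367],"slide": [0,0,0],"jaw": 0},
    {"angular": [0,0,0],"slide": [0,0,0],"jaw": 0},
    {"angular": [0,0,0],"slide": [0,0,0],"jaw": 0},
    {"angular": [0,0,0],"slide": [0,0,0],"jaw": 0}
  ]
}}

```text
time_s: 4.4
tool_pos: [0.6997, 0.0896, 0.2892]
tool_rot: [-180.0, 0.0, 106.4]
force: [0.9, -0.0, 0.3]
grip_width: 0.0005
grasp_force: 0.0
```

Run:
```python
from h import *
ci,im=wsnap("2")
for n,X in (("seal",[.596,.279,.269]),("lever",[.648,.094,.169]),("stem",[.638,.138,.169]),("cap",[.553,-.328,.0295])): print(n,proj(ci,X))
```

```text
4.45 [0.6998 0.0896 0.2893] [-1.8000e+02  1.0000e-02  1.0638e+02] [ 14.1  28.5 -38.   62.9  17.2  93.8  -2.9] [-0.6  0.1  0.2]
seal [ 177.01751835 -120.98714638]
lever [211.75341959 163.13063366]
stem [212.44247548 121.77545896]
cap [125.55359695 334.88415962]
```

View pics/w2.png

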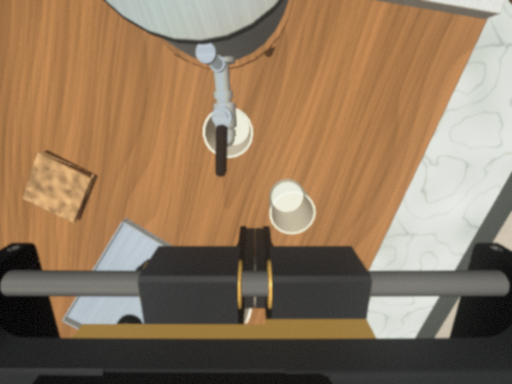

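The lever (black) runs from the hub at about (223,120) to its tip at (221,175), pointing straight out from the drum, so the tap is open. The shut fingers are at (256,240), to the right of the lever.

Run:
```python
from h import *
T=env.camera_info("top");S=env.camera_info("scene")
ci,o=pickle.load(open("w2.pkl","rb")); c1,_=pickle.load(open("w1.pkl","rb"))
print("tip tri",tri([(T,(222,174)),(ci,(221,174.5))]),tri([(T,(222,174)),(ci,(221,174.5)),(S,(303.2,180))]))
for n,p in (("tip",(221,174.5)),("mid",(221.7,150)),("start",(222.5,127))): print(n,onplane(ci,p,.169))
print("handle-pipe at drum",onplane(ci,(210,52),.125),"hub",onplane(ci,(223,116),.139),)
print("cap",onplane(c1,(254.6,194.5),.0295),tri([(T,(336.3,210)),(c1,(254.6,194.5))]))
im=cv2.imread("pics/w2.png"); g=im.max(axis=2)
for v in range(125,180,6):
    w=np.where(g[v,195:250]<60)[0]+195; print(v,w.min() if len(w) else 0,w.max() if len(w) else 0)
```

```text
tip tri (array([0.66025761, 0.07793175, 0.14661807]), np.float64(0.21035806618499464)) (array([0.66087909, 0.08001604, 0.15428745]), np.float64(1.3601945087630725))
tip [0.66115318 0.08421113]
mid [0.65502738 0.11139366]
start [0.64969891 0.13570657]
handle-pipe at drum [0.61159533 0.20787688] hub [0.64471789 0.14459476]
cap [ 0.55441691 -0.32065452] (array([ 0.55113594, -0.32768278,  0.00827663]), np.float64(1.071132617083265))
125 0 0
131 219 225
137 221 225
143 218 225
149 221 224
155 222 224
161 222 224
167 222 224
173 220 221
179 0 0
```

```bash
cat > arc.py <<'E'
from h import *
stem=np.array([.6455,.145]); y=np.radians(106.4); tx=np.array([np.cos(y),np.sin(y)]); ty=np.array([np.sin(y),-np.cos(y)])
P=[np.array([.6998,.0896]),np.array([.691,.109])]
for th in np.linspace(.07,1.65,11):
    a=np.radians(-73.6)-th; u=np.array([np.cos(a),np.sin(a)]); n=np.array([-u[1],u[0]])
    P.append(stem+.045*u+n*(.006+.015*abs(np.cos(th))+.0095*np.sin(th)))
for a,b in zip(P,P[1:]):
    d=b-a; print(b.round(4),"slide",(d@tx/.5).round(4),(d@ty/.5).round(4))
E
python3 arc.py
```

```text
[0.691 0.109] slide 0.0422 -0.0059
[0.6763 0.1057] slide 0.002 -0.0301
[0.6708 0.1014] slide -0.0052 -0.0129
[0.6644 0.0979] slide -0.0031 -0.0144
[0.657  0.0954] slide -0.0005 -0.0155
[0.6489 0.0943] slide 0.0024 -0.0162
[0.6404 0.0947] slide 0.0056 -0.0161
[0.6318 0.0968] slide 0.0089 -0.0153
[0.6235 0.1007] slide 0.0121 -0.0137
[0.6159 0.1063] slide 0.015 -0.0114
[0.6094 0.1134] slide 0.0173 -0.0084
[0.6049 0.1194] slide 0.0142 -0.0053
```

Call:
{"fn": "step_arm", "kwargs": {
  "rows": [
    {"angular": [0,0,0],"slide": [0.042,-0.006,0],"jaw": 0},
    {"angular": [0,0,0],"slide": [0,0,0.06],"jaw": 0},
    {"angular": [0,0,0],"slide": [0,0,0.06],"jaw": 0},
    {"angular": [0,0,0],"slide": [0,0,0.06],"jaw": 0},
    {"angular": [0,0,0],"slide": [0,0,0.05],"jaw": 0},
    {"angular": [0,0,0],"slide": [0,0,0.04],"jaw": 0},
    {"angular": [0,0,0],"slide": [0,0,0],"jaw": 0},
    {"angular": [0,0,0],"slide": [0,0,0],"jaw": 0}
  ]
}}

```text
time_s: 5.45
tool_pos: [0.6915, 0.1096, 0.1555]
tool_rot: [179.9, -0.0, 106.4]
force: [-0.3, 0.4, 0.2]
grip_width: 0.0005
grasp_force: 0.0
```

Call:
{"fn": "step_arm", "kwargs": {
  "rows": [
    {"angular": [0,0,0],"slide": [0.002,-0.015,0],"jaw": 0},
    {"angular": [0,0,0],"slide": [0,-0.015,0],"jaw": 0},
    {"angular": [0,0,0],"slide": [-0.005,-0.013,0],"jaw": 0},
    {"angular": [0,0,0],"slide": [-0.003,-0.014,0],"jaw": 0},
    {"angular": [0,0,0],"slide": [-0.001,-0.016,0],"jaw": 0},
    {"angular": [0,0,0],"slide": [0.002,-0.016,0],"jaw": 0},
    {"angular": [0,0,0],"slide": [0.006,-0.016,0],"jaw": 0},
    {"angular": [0,0,0],"slide": [0.009,-0.015,0],"jaw": 0}
  ]
}}

```text
time_s: 6.45
tool_pos: [0.6314, 0.0969, 0.1544]
tool_rot: [180.0, 0.0, 106.4]
force: [-1.1, 0.5, 1.0]
grip_width: 0.0006
grasp_force: 0.0
```

Call:
{"fn": "step_arm", "kwargs": {
  "rows": [
    {"angular": [0,0,0],"slide": [0.012,-0.014,0],"jaw": 0},
    {"angular": [0,0,0],"slide": [0.015,-0.011,0],"jaw": 0},
    {"angular": [0,0,0],"slide": [0.017,-0.008,0],"jaw": 0},
    {"angular": [0,0,0],"slide": [0.01,-0.003,0],"jaw": 0},
    {"angular": [0,0,0],"slide": [0,0,0],"jaw": 0},
    {"angular": [0,0,0],"slide": [0,0,0],"jaw": 0}
  ]
}}

```text
time_s: 7.2
tool_pos: [0.6074, 0.1172, 0.1543]
tool_rot: [180.0, 0.0, 106.4]
force: [0.9, -1.0, -0.5]
grip_width: 0.0001
grasp_force: 0.0
```

Run:
```python
from h import *
ci,im=wsnap("3"); T,t=snap("top","top3.png")
for n,X in (("stem",[.6455,.145,.169]),("tip",[.6455-.0633,.145-.0186,.169])): print(n,proj(ci,X))
c=cv2.resize(im[60:260,120:320],(600,600),interpolation=cv2.INTER_CUBIC)[:,:,::-1]
d=cv2.resize(t[145:235,165:225],(200,300),interpolation=cv2.INTER_CUBIC)[:,:,::-1]
cv2.imwrite("pics/c3.png",np.hstack([c,cv2.copyMakeBorder(d,0,300,0,0,0)]))
```

```text
7.25 [0.6074 0.1171 0.1542] [-1.7999e+02  1.0000e-02  1.0639e+02] [ 19.   20.1 -40.4  89.5  13.3  75.3  -6.7] [-0.1  0.5  0.5]
stem [321.44157216 209.4537042 ]
tip [223.34901791 209.48719234]
```

View pics/c3.png

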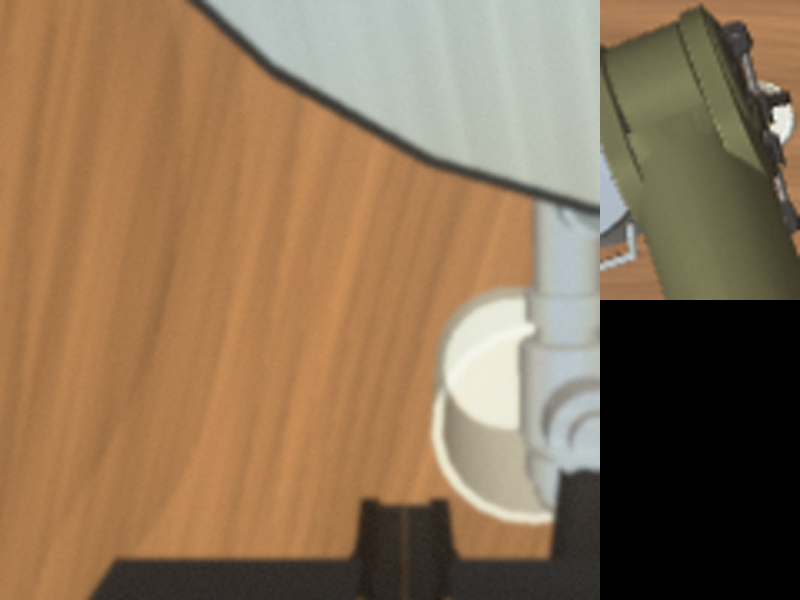

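Run:
```python
import cv2
a=cv2.imread("pics/w3.png")[150:300,180:400]; b=cv2.imread("pics/w3.png")
cv2.imwrite("pics/c3b.png",cv2.resize(a,(792,540),interpolation=cv2.INTER_CUBIC))
```

```text
(no output)
```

View pics/c3b.png

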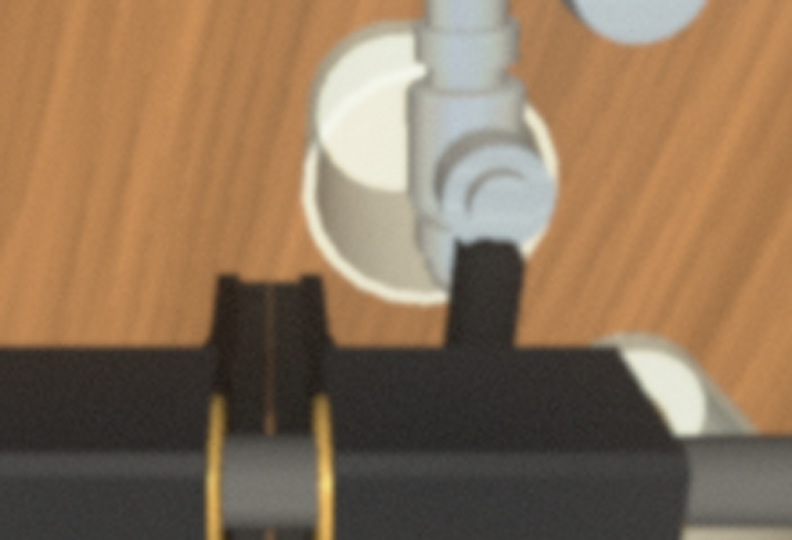

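Run:
```python
from h import *
c2,o2=pickle.load(open("w2.pkl","rb")); c3,o3=pickle.load(open("w3.pkl","rb"))
print("hub",tri([(c2,(223,116)),(c3,(318.3,202.8))],(.64,.14,.15)))
print("lever start",tri([(c2,(222.5,127)),(c3,(315.6,216.5))],(.64,.14,.15)))
for z in (.139,.169): print(z,onplane(c2,(223,116),z),onplane(c3,(318.3,202.8),z), onplane(c2,(221,174.5),z))
R=np.array(c3["R"]);print("cam3",-R.T@c3["t"],"tcp3 px",proj(c3,o3["tool_pos"]),"tcp2 px",proj(c2,o2["tool_pos"]))
im=cv2.imread("pics/w2.png")
cv2.imwrite("pics/c2b.png",cv2.resize(im[80:280,170:300],(520,600+200),interpolation=cv2.INTER_CUBIC)[:600])
```

```text
hub (array([0.64602367, 0.14553731, 0.15645525]), np.float64(0.33367914721411296))
lever start (array([0.64852702, 0.13404306, 0.15409452]), np.float64(0.03635183737925729))
0.139 [0.64471789 0.14459476] [0.65169586 0.14042807] [0.65982977 0.07585715]
0.169 [0.64735563 0.14697037] [0.64181618 0.14887867] [0.66115318 0.08421113]
cam3 [0.58254889 0.19957304 0.34896721] tcp3 px [255.29002436 222.43020333] tcp2 px [255.38035599 222.27811697]
```

View pics/c2b.png

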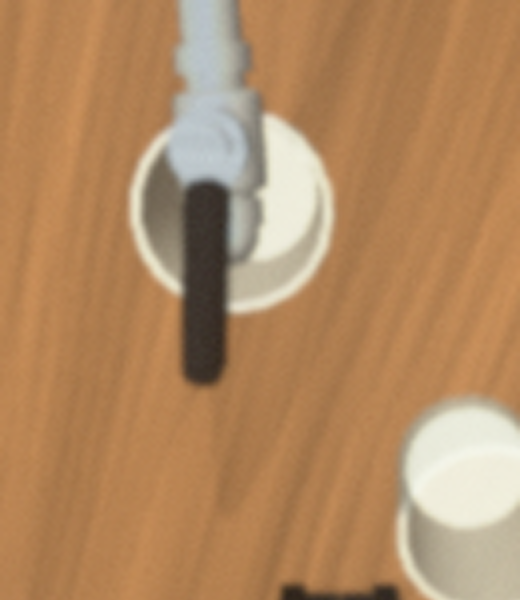

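The lever did not move: it still points out from the hub at (318,203), and the fingers are now on its left. The two wrist views put the lever's top near z ≈ 0.154, lower than the text implies, so the tip skimmed over it. I'll go back over the lever and repeat 14 mm lower.

Call:
{"fn": "step_arm", "kwargs": {
  "rows": [
    {"angular": [0,0,0],"slide": [0,0,-0.08],"jaw": 0},
    {"angular": [0,0,0],"slide": [-0.0156,0.039,0],"jaw": 0},
    {"angular": [0,0,0],"slide": [-0.0156,0.039,0],"jaw": 0},
    {"angular": [0,0,0],"slide": [-0.0156,0.039,0],"jaw": 0},
    {"angular": [0,0,0],"slide": [-0.0156,0.039,0],"jaw": 0},
    {"angular": [0,0,0],"slide": [0,0,0.055],"jaw": 0},
    {"angular": [0,0,0],"slide": [0,0,0.054],"jaw": 0},
    {"angular": [0,0,0],"slide": [0,0,0],"jaw": 0},
    {"angular": [0,0,0],"slide": [0,0,0],"jaw": 0}
  ]
}}

```text
time_s: 8.43
tool_pos: [0.6913, 0.1097, 0.1409]
tool_rot: [179.9, 0.0, 106.4]
force: [0.3, 0.2, 0.3]
grip_width: 0.0004
grasp_force: 0.0
```

Call:
{"fn": "step_arm", "kwargs": {
  "rows": [
    {"angular": [0,0,0],"slide": [0.002,-0.015,0],"jaw": 0},
    {"angular": [0,0,0],"slide": [0,-0.015,0],"jaw": 0},
    {"angular": [0,0,0],"slide": [-0.005,-0.013,0],"jaw": 0},
    {"angular": [0,0,0],"slide": [-0.003,-0.014,0],"jaw": 0}
  ]
}}

```text
time_s: 8.93
tool_pos: [0.6639, 0.0981, 0.1401]
tool_rot: [180.0, 0.0, 106.4]
force: [1.5, 0.5, 0.4]
grip_width: 0.0008
grasp_force: 0.0
```

Run:
```python
from h import *
ci,im=wsnap("4")
c=cv2.resize(im[150:300,180:400],(792,540),interpolation=cv2.INTER_CUBIC)[:,:,::-1]
cv2.imwrite("pics/c4.png",c)
g=im.max(axis=2); print([ (v,np.where(g[v,180:330]<60)[0][[0,-1]]+180) for v in range(190,250,5) if (g[v,180:330]<60).any()])
```

```text
8.975 [0.6633 0.0976 0.1401] [-1.7996e+02  6.0000e-02  1.0639e+02] [ 17.6  27.  -38.7  82.5  17.1  76.4  -5.7] [-0.1 -0.6  0.3]
[(190, array([239, 253])), (195, array([239, 253])), (200, array([239, 253])), (205, array([239, 252])), (210, array([239, 252])), (215, array([238, 252])), (220, array([238, 252])), (225, array([238, 252])), (230, array([238, 268])), (235, array([237, 268])), (240, array([237, 269])), (245, array([236, 271]))]
```

View pics/c4.png

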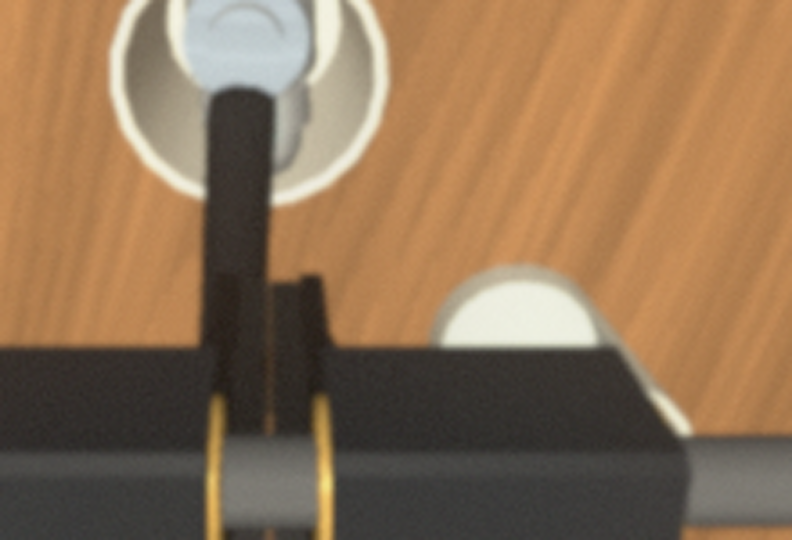

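Here the fingers hide the lever's end without moving it, so the tip is still above the lever. The boss is at (248,157) and the lever is at columns 238–253. I'll step back right, go another 20 mm lower and sweep again, slightly further out.

Call:
{"fn": "step_arm", "kwargs": {
  "rows": [
    {"angular": [0,0,0],"slide": [-0.014,0.03,0],"jaw": 0},
    {"angular": [0,0,0],"slide": [0,0.03,0],"jaw": 0},
    {"angular": [0,0,0],"slide": [0,0,0.02],"jaw": 0},
    {"angular": [0,0,0],"slide": [0,0,0.02],"jaw": 0},
    {"angular": [0,0,0],"slide": [0,0,0],"jaw": 0}
  ]
}}

```text
time_s: 9.6
tool_pos: [0.6935, 0.1, 0.1181]
tool_rot: [-179.8, -0.0, 106.4]
force: [-0.0, -0.3, -0.2]
grip_width: 0.0005
grasp_force: 0.0
```

Call:
{"fn": "step_arm", "kwargs": {
  "rows": [
    {"angular": [0,0,0],"slide": [0,-0.015,0],"jaw": 0},
    {"angular": [0,0,0],"slide": [0,-0.015,0],"jaw": 0},
    {"angular": [0,0,0],"slide": [-0.002,-0.015,0],"jaw": 0},
    {"angular": [0,0,0],"slide": [-0.002,-0.015,0],"jaw": 0}
  ]
}}

```text
time_s: 10.1
tool_pos: [0.667, 0.0908, 0.1205]
tool_rot: [179.9, -0.0, 106.4]
force: [1.8, 1.9, -0.0]
grip_width: 0.0002
grasp_force: 1.2
```

Run:
```python
from h import *
ci,im=wsnap("5")
g=im.max(axis=2).astype(int); 
for v in range(140,250,8): print(v,''.join('#' if x<75 else '.' for x in g[v,200:330:2]))
```

```text
10.15 [0.6662 0.09   0.1205] [1.7994e+02 1.0000e-02 1.0643e+02] [ 18.1  27.9 -38.4  83.7  17.6  74.4  -5.3] [1.9 0.7 0.5]
140 .................................................................
148 .................................................................
156 .................................................................
164 .................................................................
172 ................#########........................................
180 ...............##########........................................
188 ...............#########.........................................
196 ..............##########.........................................
204 .............##########..........................................
212 ............##########...........................................
220 ...........##########............................................
228 ...........############.........###..............................
236 ..........#########################..............................
244 .........###########################.............................
```

Contact: about 2 N, and the lever has started to turn (left column 232 at v=172, 218 at v=244). The real fingertips evidently end about 20–30 mm above the reported TCP. I'll work out the rest of the arc.

Run:
```python
from h import *
stem=np.array([.642,.140]); y=np.radians(106.4); tx=np.array([np.cos(y),np.sin(y)]); ty=np.array([np.sin(y),-np.cos(y)])
P=[np.array([.6662,.090])]
for th in np.linspace(.35,1.57,10):
    a=np.radians(-73.6)-th; u=np.array([np.cos(a),np.sin(a)]); n=np.array([-u[1],u[0]])
    P.append(stem+.05*u+n*(.006+.013*abs(np.cos(th))+.0095*np.sin(th)))
for a,b in zip(P,P[1:]):
    d=b-a; print(b.round(4),"slide",(d@tx/.5).round(4),(d@ty/.5).round(4))
```

```text
[0.6602 0.0887] slide 0.0009 -0.0122
[0.6536 0.0866] slide -0.0003 -0.0139
[0.6464 0.0855] slide 0.0019 -0.0144
[0.6389 0.0855] slide 0.0042 -0.0144
[0.6312 0.0866] slide 0.0066 -0.0141
[0.6236 0.089 ] slide 0.009 -0.0133
[0.6163 0.0928] slide 0.0113 -0.012
[0.6095 0.0977] slide 0.0133 -0.0103
[0.6034 0.1038] slide 0.0151 -0.0081
[0.5984 0.111 ] slide 0.0165 -0.0056
```

Call:
{"fn": "step_arm", "kwargs": {
  "rows": [
    {"angular": [0,0,0],"slide": [0.001,-0.012,0.008],"jaw": 0},
    {"angular": [0,0,0],"slide": [0,-0.014,0.008],"jaw": 0},
    {"angular": [0,0,0],"slide": [0.002,-0.0145,0],"jaw": 0},
    {"angular": [0,0,0],"slide": [0.004,-0.0145,0],"jaw": 0},
    {"angular": [0,0,0],"slide": [0.007,-0.014,0],"jaw": 0},
    {"angular": [0,0,0],"slide": [0.009,-0.013,0],"jaw": 0},
    {"angular": [0,0,0],"slide": [0.011,-0.012,0],"jaw": 0},
    {"angular": [0,0,0],"slide": [0.013,-0.01,0],"jaw": 0},
    {"angular": [0,0,0],"slide": [0.015,-0.008,0],"jaw": 0},
    {"angular": [0,0,0],"slide": [0,0,0],"jaw": 0}
  ]
}}

```text
time_s: 11.4
tool_pos: [0.6031, 0.1051, 0.1117]
tool_rot: [-179.9, -0.0, 106.5]
force: [-1.0, 0.0, 0.2]
grip_width: 0.0004
grasp_force: 0.0
```

Run:
```python
from h import *
ci,im=wsnap("6")
g=im.max(axis=2).astype(int); 
for v in range(150,250,5): print(v,''.join('#' if x<75 else '.' for x in g[v,200:370:2]))
```

```text
11.45 [0.6034 0.1047 0.1116] [-1.7992e+02 -2.0000e-02  1.0649e+02] [ 20.3  21.4 -40.4  93.2  14.4  70.8  -6.4] [ 0.7 -0.4 -0.6]
150 .....................................................................................
155 .....................................................................................
160 .....................................................................................
165 .....................................................................................
170 .....................................................................................
175 .....................................................................................
180 .....................................................................................
185 .....................................................................................
190 .....................................................................................
195 .....................................................................................
200 .....................................................................................
205 .......................................................##########....................
210 ................................##################################...................
215 ..................##################################################.................
220 .................###################################################.................
225 ................####################################################.................
230 ................############################################.........................
235 .................####################................................................
240 ....................###############..................................................
245 ...................#################.................................................
```

The lever is almost crosswise, about 6° short. I'll push it on to the stop.

Call:
{"fn": "step_arm", "kwargs": {
  "rows": [
    {"angular": [0,0,0],"slide": [0.009,-0.001,0],"jaw": 0},
    {"angular": [0,0,0],"slide": [0.007,0,0],"jaw": 0},
    {"angular": [0,0,0],"slide": [0,0,0],"jaw": 0},
    {"angular": [0,0,0],"slide": [0,0,0],"jaw": 0}
  ]
}}

```text
time_s: 11.95
tool_pos: [0.6014, 0.1099, 0.1115]
tool_rot: [-179.9, 0.1, 106.4]
force: [-0.7, -5.2, 0.5]
grip_width: 0.0002
grasp_force: 2.4
```

Call:
{"fn": "step_arm", "kwargs": {
  "rows": [
    {"angular": [0,0,0],"slide": [0.004,0,0],"jaw": 0},
    {"angular": [0,0,0],"slide": [0,0,0],"jaw": 0},
    {"angular": [0,0,0],"slide": [0,0,0],"jaw": 0}
  ]
}}

```text
time_s: 12.32
tool_pos: [0.6013, 0.11, 0.1115]
tool_rot: [-179.9, 0.2, 106.3]
force: [0.7, -7.9, 0.5]
grip_width: 0.0005
grasp_force: 3.7
```

Run:
```python
from h import *
ci,im=wsnap("7")
g=im.max(axis=2).astype(int); 
for v in range(185,250,3): print(v,''.join('#' if x<75 else '.' for x in g[v,200:370:2]))
```

```text
12.375 [0.6013 0.11   0.1115] [-179.91    0.22  106.29] [ 19.8  21.2 -40.4  93.4  14.6  70.8  -7.4] [-0.4 -7.9 -0.1]
185 .....................................................................................
188 .....................................................................................
191 .....................................................................................
194 .....................................................................................
197 .....................................................................................
200 .....................................................................................
203 .....................................................................................
206 .....................................................................................
209 .....................................................................................
212 ........................................#.#######################....................
215 ..................################################################.............
[... 296 characters left out ...]
.####################################################.................
230 ................####################################################.................
233 ................###################################################..................
236 ................#################################################....................
239 .................####################................................................
242 ...................#################.................................................
245 ...................#################.................................................
248 ############################################################################.........
```

The force rose to 8 N with no further motion and the lever lies straight crosswise (rows 212–236), so the tap is fully closed against its stop. Now I'll back off, rise and return to the cap.

Call:
{"fn": "step_arm", "kwargs": {
  "rows": [
    {"angular": [0,0,0],"slide": [-0.05,0,0],"jaw": 0},
    {"angular": [0,0,0],"slide": [0,0,-0.1],"jaw": 0},
    {"angular": [0,0,0],"slide": [0,0,-0.1],"jaw": 0},
    {"angular": [0,0,0.0367],"slide": [0,0,-0.1],"jaw": 1},
    {"angular": [0,0,0.0367],"slide": [0,0,0],"jaw": 1},
    {"angular": [0,0,0.0367],"slide": [0,0,0],"jaw": 1},
    {"angular": [0,0,0.0367],"slide": [0,0,0],"jaw": 1},
    {"angular": [0,0,0.0367],"slide": [0,0,0],"jaw": 1},
    {"angular": [0,0,0.0367],"slide": [0,0,0],"jaw": 1},
    {"angular": [0,0,0.0367],"slide": [0,0,0],"jaw": 1}
  ]
}}

```text
time_s: 13.62
tool_pos: [0.6081, 0.0916, 0.2619]
tool_rot: [-180.0, -0.1, 60.1]
force: [-0.4, -0.5, -0.0]
grip_width: 0.0626
grasp_force: 0.0
```

Call:
{"fn": "step_arm", "kwargs": {
  "rows": [
    {"angular": [0,0,0],"slide": [-0.081,0.041,0],"jaw": 1},
    {"angular": [0,0,0],"slide": [-0.081,0.041,0],"jaw": 1},
    {"angular": [0,0,0],"slide": [-0.081,0.041,0],"jaw": 1},
    {"angular": [0,0,0],"slide": [-0.081,0.041,0],"jaw": 1},
    {"angular": [0,0,0],"slide": [-0.081,0.041,0],"jaw": 1},
    {"angular": [0,0,0],"slide": [-0.081,0.041,0],"jaw": 1},
    {"angular": [0,0,0],"slide": [-0.081,0.041,0],"jaw": 1},
    {"angular": [0,0,0],"slide": [-0.081,0.041,0],"jaw": 1},
    {"angular": [0,0,0],"slide": [0,0,0],"jaw": 1},
    {"angular": [0,0,0],"slide": [0,0,0],"jaw": 1}
  ]
}}

```text
time_s: 14.88
tool_pos: [0.5902, -0.2712, 0.2617]
tool_rot: [-180.0, -0.1, 60.3]
force: [-0.2, -0.1, -1.7]
grip_width: 0.0872
grasp_force: 0.0
```

Run:
```python
from h import *
ci,im=wsnap("8"); T,t=snap("top","top8.png")
b=blob(im,ci,[.553,-.328,.0295]); print(b)
g=t.max(axis=2)
# lever, seen from above now
for v in range(165,190,1): print(v,''.join('#' if x<75 else '.' for x in g[v,185:232]))
```

```text
14.925 [ 0.5904 -0.2705  0.2619] [ 1.7999e+02 -1.3000e-01  6.0350e+01] [ 40.6  18.7 -24.1  75.9   7.4  86.9 -12.4] [-0.7  0.3  0.4]
([([251.3, 197.7], [237, 183, 29, 30, 678])], (np.float64(252.71930807069685), np.float64(202.039114294061)))
165 ...............................................
166 ...............................................
167 ...............................................
168 ...............................................
169 ...............................................
170 ...............................................
171 ...............................................
172 ...............................................
173 ...............................................
174 ...............................................
175 ...............................................
176 ...............................................
177 ...............................................
178 ...............................................
179 ...............................................
180 ...............................................
181 ..................##...........................
182 .................###...........................
183 .................####..........................
184 .................####..........................
185 ..................####.........................
186 ...................###.........................
187 ...................###.........................
188 ...................###.........................
189 ...................####........................
```

Call:
{"fn": "step_arm", "kwargs": {
  "rows": [
    {"angular": [0,0,0],"slide": [-0.03,0.06,0.06],"jaw": 1},
    {"angular": [0,0,0],"slide": [-0.03,0.06,0.06],"jaw": 1},
    {"angular": [0,0,0],"slide": [0,0.06,0],"jaw": 1},
    {"angular": [0,0,0],"slide": [0,0,0],"jaw": 1},
    {"angular": [0,0,0],"slide": [0,0,0],"jaw": 1},
    {"angular": [0,0,0],"slide": [0,0,0],"jaw": 1}
  ]
}}

```text
time_s: 15.72
tool_pos: [0.6526, -0.3428, 0.2031]
tool_rot: [179.9, -0.0, 60.3]
force: [-0.5, -0.6, -0.6]
grip_width: 0.087
grasp_force: 0.0
```

Run:
```python
from h import *
ci,im=wsnap("9"); c8,o8=pickle.load(open("w8.pkl","rb")); T=env.camera_info("top"); S=env.camera_info("scene")
im8=cv2.imread("pics/w8.png")[:,:,::-1]
b=blob(im,ci,[.553,-.328,.0295]); print(b)
p9=b[0][0][0]; p8=(251.3,197.7)
print("wrist-only",tri([(ci,p9),(c8,p8)]),"all",tri([(ci,p9),(c8,p8),(T,(336.3,210)),(S,(193.5,273.2))]), "fixed", tri([(T,(336.3,210)),(S,(193.5,273.2))]))
for z in (.0295,.0): print(z,onplane(ci,p9,z),onplane(c8,p8,z),onplane(T,(336.3,210),z))
print("areas:",b[0][0][1][2:4],"px for 50mm; depth",ci["fx"]*.05/np.mean(b[0][0][1][2:4]))
Tx,t=cv2.imread("pics/top8.png"),0
```

```text
15.775 [ 0.6525 -0.3431  0.203 ] [179.93   0.    60.24] [ 39.5  30.6 -22.   66.5  11.1  84.9 -10.4] [ 0.5 -0.7 -0.2]
([([186.3, 189.6], [168, 172, 37, 36, 1003])], (np.float64(185.9769715466398), np.float64(194.5928561305989)))
wrist-only (array([ 0.55235584, -0.32436304,  0.01618119]), np.float64(0.07258320434942789)) all (array([ 0.55176192, -0.32533668,  0.01333531]), np.float64(1.3955956664088944)) fixed (array([ 0.55415745, -0.32795231,  0.0158393 ]), np.float64(0.6073883448261768))
0.0295 [ 0.55734305 -0.3223318 ] [ 0.55467001 -0.32061083] [ 0.5515727  -0.32670965]
0.0 [ 0.5464287  -0.32667367] [ 0.54938121 -0.32914559] [ 0.55267506 -0.33356449]
areas: [37, 36] px for 50mm; depth 0.3928829183596974
```

The cap triangulates to about (0.552, -0.325). Its height came out about 13 mm low, the same bias as for the lever, so I'll descend with force feedback instead of trusting z.

Call:
{"fn": "step_arm", "kwargs": {
  "rows": [
    {"angular": [0,0,0],"slide": [-0.017,-0.048,0],"jaw": 1},
    {"angular": [0,0,0],"slide": [-0.017,-0.048,0],"jaw": 1},
    {"angular": [0,0,0],"slide": [-0.017,-0.048,0],"jaw": 1},
    {"angular": [0,0,0],"slide": [-0.018,-0.048,0.05],"jaw": 1},
    {"angular": [0,0,0],"slide": [0,0,0.06],"jaw": 1},
    {"angular": [0,0,0],"slide": [0,0,0.06],"jaw": 1},
    {"angular": [0,0,0],"slide": [0,0,0.06],"jaw": 1},
    {"angular": [0,0,0],"slide": [0,0,0.05],"jaw": 1},
    {"angular": [0,0,0],"slide": [0,0,0.04],"jaw": 1},
    {"angular": [0,0,0],"slide": [0,0,0],"jaw": 1}
  ]
}}

```text
time_s: 17.02
tool_pos: [0.5508, -0.3255, 0.0406]
tool_rot: [-179.8, 0.0, 60.2]
force: [-0.1, -0.4, 0.3]
grip_width: 0.0869
grasp_force: 0.0
```

Call:
{"fn": "step_arm", "kwargs": {
  "rows": [
    {"angular": [0,0,0],"slide": [0,0,0.01],"jaw": 1},
    {"angular": [0,0,0],"slide": [0,0,0.01],"jaw": 1},
    {"angular": [0,0,0],"slide": [0,0,0.01],"jaw": 1},
    {"angular": [0,0,0],"slide": [0,0,0],"jaw": 1}
  ]
}}

```text
time_s: 17.52
tool_pos: [0.5517, -0.326, 0.0265]
tool_rot: [-180.0, 0.0, 60.2]
force: [1.0, 0.2, -0.8]
grip_width: 0.0868
grasp_force: 0.0
```

Run:
```python
from h import *
ci,im=wsnap("10")
cv2.imwrite("pics/c10.png",cv2.resize(im[150:300,150:370],(792,540),interpolation=cv2.INTER_CUBIC)[:,:,::-1])
g=im.max(axis=2).astype(int)
for v in range(140,245,5): print(v,''.join('#' if x<75 else '.' for x in g[v,150:370:2]))
```

```text
17.575 [ 0.552  -0.3261  0.0268] [-179.99    0.     60.19] [ 45.3  25.9 -21.7  94.   10.5  62.1  -9.1] [ 0.4 -0.1  0.2]
140 ..............................................................................................................
145 ..............................................................................................................
150 ..............................................................................................................
155 ..............................................................................................................
160 ..............................................................................................................
165 ..............................................................................................................
170 ..............................................................................................................
175 ..............................................................................................................
180 .....................................................#..
[... 734 characters left out ...]
..........
215 .....................................#################################........................................
220 .....................................#################################........................................
225 ......................................###############################.........................................
230 .........########......................#############################....................########..............
235 ........#########.......................###########################.....................##########............
240 ......############........................######################........................###########...........
```

The cap is centred between the open fingers (columns 224–290, centre about 256). By scale, the fingertips lie about 35 mm above the reported TCP. Descending step by step until contact.

Call:
{"fn": "step_arm", "kwargs": {
  "rows": [
    {"angular": [0,0,0],"slide": [0.003,0,0.03],"jaw": 1},
    {"angular": [0,0,0],"slide": [0,0,0.03],"jaw": 1},
    {"angular": [0,0,0],"slide": [0,0,0.016],"jaw": 1},
    {"angular": [0,0,0],"slide": [0,0,0],"jaw": 1},
    {"angular": [0,0,0],"slide": [0,0,0],"jaw": 1}
  ]
}}

```text
time_s: 18.2
tool_pos: [0.5531, -0.325, -0.0109]
tool_rot: [180.0, -0.0, 60.2]
force: [0.0, 0.0, 0.0]
grip_width: 0.0872
grasp_force: 0.0
```

Call:
{"fn": "step_arm", "kwargs": {
  "rows": [
    {"angular": [0,0,0],"slide": [0,0,0.008],"jaw": 1},
    {"angular": [0,0,0],"slide": [0,0,0.008],"jaw": 1},
    {"angular": [0,0,0],"slide": [0,0,0],"jaw": 1},
    {"angular": [0,0,0],"slide": [0,0,0],"jaw": 1}
  ]
}}

```text
time_s: 18.7
tool_pos: [0.5527, -0.3249, -0.0191]
tool_rot: [180.0, 0.0, 60.2]
force: [0.1, 0.0, -0.4]
grip_width: 0.0869
grasp_force: 0.0
```

Call:
{"fn": "step_arm", "kwargs": {
  "rows": [
    {"angular": [0,0,0],"slide": [0,0,0.008],"jaw": 1},
    {"angular": [0,0,0],"slide": [0,0,0],"jaw": 1},
    {"angular": [0,0,0],"slide": [0,0,0],"jaw": 1}
  ]
}}

```text
time_s: 19.08
tool_pos: [0.5527, -0.3248, -0.0232]
tool_rot: [-180.0, 0.0, 60.2]
force: [-0.1, 0.0, -0.7]
grip_width: 0.0868
grasp_force: 0.0
```

Run:
```python
from h import *
ci,im=wsnap("11")
g=im.max(axis=2).astype(int)
for v in range(150,262,5): print(v,''.join('#' if x<75 else '.' for x in g[v,150:370:2]))
```

```text
19.125 [ 0.5528 -0.3249 -0.0231] [179.99   0.    60.19] [ 44.6  29.1 -21.   95.9  12.   57.2 -10.3] [0.4 1.1 0.1]
150 ..............................................................................................................
155 ..............................................................................................................
160 ..............................................................................................................
165 ..............................................................................................................
170 ..............................................................................................................
175 ..............................................................................................................
180 ..............................................................................................................
185 ..............................................................................................................
190 ..............................................................
[... 958 characters left out ...]
..........
235 ........#########.................#######################################...............##########............
240 ......############...............#########################################..............###########...........
245 ....##############..............##########################################..............#############.........
250 .#################..............###########################################............#################......
255 ##################..............###########################################............####################...
260 #################...............##########################################..............######################
```

No contact yet. By scale the tips are about 13 mm below the cap's top. I'll go 8 mm lower and grip.

Call:
{"fn": "step_arm", "kwargs": {
  "rows": [
    {"angular": [0,0,0],"slide": [0,0,0.008],"jaw": 1},
    {"angular": [0,0,0],"slide": [0,0,0.008],"jaw": 1},
    {"angular": [0,0,0],"slide": [0,0,0],"jaw": 1},
    {"angular": [0,0,0],"slide": [0,0,0],"jaw": 1}
  ]
}}

```text
time_s: 19.62
tool_pos: [0.5529, -0.325, -0.0297]
tool_rot: [180.0, 0.0, 60.2]
force: [-3.1, 2.2, 9.7]
grip_width: 0.0871
grasp_force: 4.6
```

Call:
{"fn": "step_arm", "kwargs": {
  "newtons": 50,
  "rows": [
    {"angular": [0,0,0],"slide": [0,0,0],"jaw": 0.5},
    {"angular": [0,0,0],"slide": [0,0,0],"jaw": 0.3},
    {"angular": [0,0,0],"slide": [0,0,0],"jaw": 0},
    {"angular": [0,0,0],"slide": [0,0,0],"jaw": 0},
    {"angular": [0,0,0],"slide": [0,0,0],"jaw": 0},
    {"angular": [0,0,0],"slide": [0,0,0],"jaw": 0}
  ]
}}

```text
time_s: 20.38
tool_pos: [0.5533, -0.3249, -0.0297]
tool_rot: [179.9, 0.0, 60.2]
force: [-1.3, 2.4, 8.0]
grip_width: 0.0487
grasp_force: 51.2
```

The tips touched the tray floor at TCP z = -0.030, so they sit 33 mm above the reported TCP and the tips are level with the cap's rim. On the neck they would hit the seal, so I'll re-grip about 5–6 mm higher.

Call:
{"fn": "step_arm", "kwargs": {
  "newtons": 50,
  "rows": [
    {"angular": [0,0,0],"slide": [0,0,0],"jaw": 0.75},
    {"angular": [0,0,0],"slide": [0,0,0],"jaw": 0.75},
    {"angular": [0,0,0],"slide": [0,0,-0.0135],"jaw": 0.75},
    {"angular": [0,0,0],"slide": [0,0,0],"jaw": 0.75},
    {"angular": [0,0,0],"slide": [0,0,0],"jaw": 0.3},
    {"angular": [0,0,0],"slide": [0,0,0],"jaw": 0},
    {"angular": [0,0,0],"slide": [0,0,0],"jaw": 0},
    {"angular": [0,0,0],"slide": [0,0,0],"jaw": 0}
  ]
}}

```text
time_s: 21.38
tool_pos: [0.5526, -0.3248, -0.0246]
tool_rot: [-180.0, 0.0, 60.2]
force: [-0.5, -0.2, -0.2]
grip_width: 0.0489
grasp_force: 50.0
```

Call:
{"fn": "step_arm", "kwargs": {
  "rows": [
    {"angular": [0,0,0],"slide": [0,0,-0.02],"jaw": 0},
    {"angular": [0,0,0],"slide": [0,0,-0.05],"jaw": 0},
    {"angular": [0,0,0],"slide": [0,0,-0.1],"jaw": 0},
    {"angular": [0,0,0],"slide": [0,0,-0.1],"jaw": 0},
    {"angular": [0,0,0],"slide": [0,0,-0.1],"jaw": 0},
    {"angular": [0,0,0],"slide": [0,0,-0.1],"jaw": 0},
    {"angular": [0,0,0],"slide": [0,0,-0.1],"jaw": 0},
    {"angular": [0,0,0],"slide": [0,0,-0.1],"jaw": 0},
    {"angular": [0,0,0],"slide": [0,0,0],"jaw": 0},
    {"angular": [0,0,0],"slide": [0,0,0],"jaw": 0}
  ]
}}

```text
time_s: 22.62
tool_pos: [0.5525, -0.3246, 0.3106]
tool_rot: [-180.0, 0.0, 60.2]
force: [0.2, 0.1, -1.1]
grip_width: 0.0488
grasp_force: 50.0
```

Run:
```python
from h import *
ci,im=wsnap("12"); T,t=snap("top","top12.png")
g=im.max(axis=2).astype(int)
for v in range(170,290,6): print(v,''.join('#' if x<75 else '.' for x in g[v,150:370:2]))
```

```text
22.675 [ 0.5521 -0.3245  0.3095] [-1.7989e+02  1.0000e-02  6.0190e+01] [ 45.4  17.4 -23.1  72.1   6.7  92.   -6.3] [ 0.   0.9 -0.3]
170 ..............................................................................................................
176 ..............................................................................................................
182 ..............................................................................................................
188 ..............................................................................................................
194 ..............................................................................................................
200 ..............................................................................................................
206 ...............................................###########....................................................
212 .........................................########################.............................................
218 .....................................#######
[... 631 characters left out ...]
##########
254 ##########........######################################################################.......###############
260 #######..##....###########################################################################.........###########
266 #####.......#################################################################################........#########
272 ####....########################.#############################################################........########
278 ###...................................................................................................########
284 ###....................................................................................................#######
```

The cap is held at 50 N with its underside about 28 mm above the reported TCP. Next I'll carry it high to near the neck for two wrist views.

Call:
{"fn": "step_arm", "kwargs": {
  "rows": [
    {"angular": [0,0,0],"slide": [0,0,-0.05],"jaw": 0},
    {"angular": [0,0,0],"slide": [0.05,-0.017,-0.05],"jaw": 0},
    {"angular": [0,0,0],"slide": [0.097,-0.032,0],"jaw": 0},
    {"angular": [0,0,0],"slide": [0.097,-0.032,0],"jaw": 0},
    {"angular": [0,0,0],"slide": [0.097,-0.032,0],"jaw": 0},
    {"angular": [0,0,0],"slide": [0.097,-0.032,0],"jaw": 0},
    {"angular": [0,0,0],"slide": [0.097,-0.032,0],"jaw": 0},
    {"angular": [0,0,0],"slide": [0.097,-0.032,0],"jaw": 0},
    {"angular": [0,0,0],"slide": [0.097,-0.032,0],"jaw": 0},
    {"angular": [0,0,0],"slide": [0.097,-0.032,0],"jaw": 0}
  ]
}}

```text
time_s: 23.98
tool_pos: [0.6394, 0.1025, 0.359]
tool_rot: [-179.9, 0.1, 60.2]
force: [0.4, 0.6, -0.4]
grip_width: 0.0491
grasp_force: 50.0
```

Call:
{"fn": "step_arm", "kwargs": {
  "rows": [
    {"angular": [0,0,-0.0367],"slide": [0.097,-0.032,0],"jaw": 0},
    {"angular": [0,0,-0.0367],"slide": [0.097,-0.052,0],"jaw": 0},
    {"angular": [0,0,-0.0367],"slide": [0,0,0],"jaw": 0},
    {"angular": [0,0,-0.0367],"slide": [0,0,0],"jaw": 0},
    {"angular": [0,0,-0.0367],"slide": [0,0,0],"jaw": 0},
    {"angular": [0,0,-0.0367],"slide": [0,0,0],"jaw": 0},
    {"angular": [0,0,-0.0367],"slide": [0,0,0],"jaw": 0},
    {"angular": [0,0,0],"slide": [0,0,0],"jaw": 0},
    {"angular": [0,0,0],"slide": [0,0,0],"jaw": 0},
    {"angular": [0,0,0],"slide": [0,0,0],"jaw": 0}
  ]
}}

```text
time_s: 25.22
tool_pos: [0.645, 0.2062, 0.3603]
tool_rot: [-180.0, 0.0, 106.4]
force: [-0.4, 0.3, -1.0]
grip_width: 0.0487
grasp_force: 50.0
```

Run:
```python
from h import *
ci,im=wsnap("13")
print(proj(ci,[.596,.279,.269]),proj(ci,[.596,.279,.289]))
g=im.max(axis=2).astype(int)
for v in range(60,230,4): print(v,''.join('#' if x<75 else '.' for x in g[v,60:340:2]))
```

```text
25.275 [0.6451 0.2062 0.3604] [-1.7998e+02  1.0000e-02  1.0638e+02] [  6.9  26.5 -44.1  58.8  18.4 101.  -14.1] [ 0.3 -0.2 -0.2]
[227.28862366 102.58595062] [225.23655411 102.77671538]
60 ............................................................................................................................................
64 ............................................................................................................................................
68 ............................................................................................................................................
72 ..............................................................................#############.................................................
76 ...........................................................................#####.......######...............................................
80 ..........................................................................#####..........######.............................................
84 ................................................
[... 4609 characters left out ...]
..................................................................########################..............................
216 ....................................................................................############################............................
220 ..................................................................................###############################...........................
224 ................................................................................###################################.........................
228 .......................................................................###.....#####################################......##................
```

The dark seal ring is clear in the view, centred near (229,98). I'll take the second view 100 mm to the side.

Call:
{"fn": "step_arm", "kwargs": {
  "rows": [
    {"angular": [0,0,0],"slide": [0,-0.07,0],"jaw": 0},
    {"angular": [0,0,0],"slide": [0,-0.08,0],"jaw": 0},
    {"angular": [0,0,0],"slide": [0,-0.05,0],"jaw": 0},
    {"angular": [0,0,0],"slide": [0,0,0],"jaw": 0},
    {"angular": [0,0,0],"slide": [0,0,0],"jaw": 0},
    {"angular": [0,0,0],"slide": [0,0,0],"jaw": 0}
  ]
}}

```text
time_s: 26.02
tool_pos: [0.5499, 0.1781, 0.3601]
tool_rot: [-180.0, -0.0, 106.4]
force: [-0.1, -0.7, -0.7]
grip_width: 0.0483
grasp_force: 50.0
```

```bash
cat > seal.py <<'E'
from h import *
def ring(k,Xg):
    ci,o=pickle.load(open("w%s.pkl"%k,"rb")); g=cv2.imread("pics/w%s.png"%k).max(axis=2)
    u,v=proj(ci,Xg); n,l,s,c=cv2.connectedComponentsWithStats((g<85).astype(np.uint8)); best=None
    for i in range(1,n):
        cx=s[i][0]+s[i][2]/2;cy=s[i][1]+s[i][3]/2
        if 35<s[i][2]<80 and 35<s[i][3]<80 and np.hypot(cx-u,cy-v)<40: best=i
    h=cv2.convexHull(np.argwhere(l==best)[:,::-1].astype(np.float32)); e=cv2.fitEllipse(h); return ci,o,e
if __name__=="__main__":
    X=[.596,.279,.269]; wsnap("14"); L=[]
    for k in ("13","14"):
        ci,o,e=ring(k,X); print(e); L.append((ci,e[0])); print(onplane(ci,e[0],.269),onplane(ci,e[0],.256))
    print(tri(L,X)); T=env.camera_info("top");S=env.camera_info("scene")
    print(tri(L+[(T,(149.5,189.5)),(S,(317.8,122))],X))
E
python3 seal.py
```

```text
26.075 [0.5498 0.1781 0.3601] [-1.7997e+02 -5.0000e-02  1.0643e+02] [ 17.7  12.5 -46.6  74.9   9.   96.4 -10.8] [ 0.6 -0.2 -1. ]
((228.2874755859375, 96.83187103271484), (54.30675506591797, 57.4906005859375), 163.48435974121094)
[0.5955843  0.28431332] [0.59445671 0.28412168]
((332.7178039550781, 96.95492553710938), (53.27872085571289, 58.38884735107422), 30.57796859741211)
[0.59530742 0.28411353] [0.59849596 0.28520002]
(array([0.59551749, 0.28424496, 0.26806042]), np.float64(0.06244070181404027))
(array([0.59582569, 0.28417576, 0.2645987 ]), np.float64(1.5599202150835936))
```

Both views agree: the seal is at (0.5955, 0.2842, 0.268), and the height matches 0.269. I'll check once more from a nearer viewpoint on the way in.

Call:
{"fn": "step_arm", "kwargs": {
  "rows": [
    {"angular": [0,0,0],"slide": [0.036,0.049,0],"jaw": 0},
    {"angular": [0,0,0],"slide": [0.036,0.049,0],"jaw": 0},
    {"angular": [0,0,0],"slide": [0.036,0.049,0],"jaw": 0},
    {"angular": [0,0,0],"slide": [0,0,0],"jaw": 0},
    {"angular": [0,0,0],"slide": [0,0,0],"jaw": 0},
    {"angular": [0,0,0],"slide": [0,0,0],"jaw": 0}
  ]
}}

```text
time_s: 26.82
tool_pos: [0.6044, 0.2497, 0.3609]
tool_rot: [180.0, 0.0, 106.4]
force: [0.3, -0.4, -0.2]
grip_width: 0.0491
grasp_force: 50.0
```

Run:
```python
from seal import *
wsnap("15"); L=[];X=[.5955,.284,.269]
for k in ("13","14","15"):
    try:
        ci,o,e=ring(k,X); print(e,onplane(ci,e[0],.269)); L.append((ci,e[0]))
    except Exception as E: print(k,E)
print(tri(L,X)); print(proj(ci,X))
im=cv2.imread("pics/w15.png"); cv2.imwrite("pics/c15.png",cv2.resize(im[90:290,130:390],(780,600),interpolation=cv2.INTER_CUBIC))
```

```text
26.875 [0.6045 0.2496 0.3611] [1.7996e+02 5.0000e-02 1.0636e+02] [  5.9  23.7 -46.9  62.9  17.4  99.9 -19. ] [ 0.3 -0.5 -0.9]
((228.2874755859375, 96.83187103271484), (54.30675506591797, 57.4906005859375), 163.48435974121094) [0.5955843  0.28431332]
((332.7178039550781, 96.95492553710938), (53.27872085571289, 58.38884735107422), 30.57796859741211) [0.59530742 0.28411353]
((256.2044677734375, 152.23165893554688), (50.771217346191406, 51.25956726074219), 82.18769073486328) [0.59542727 0.284416  ]
(array([0.59550684, 0.2842488 , 0.26804379]), np.float64(0.06964949103564777))
[256.15690177 152.64662378]
```

View pics/c15.png

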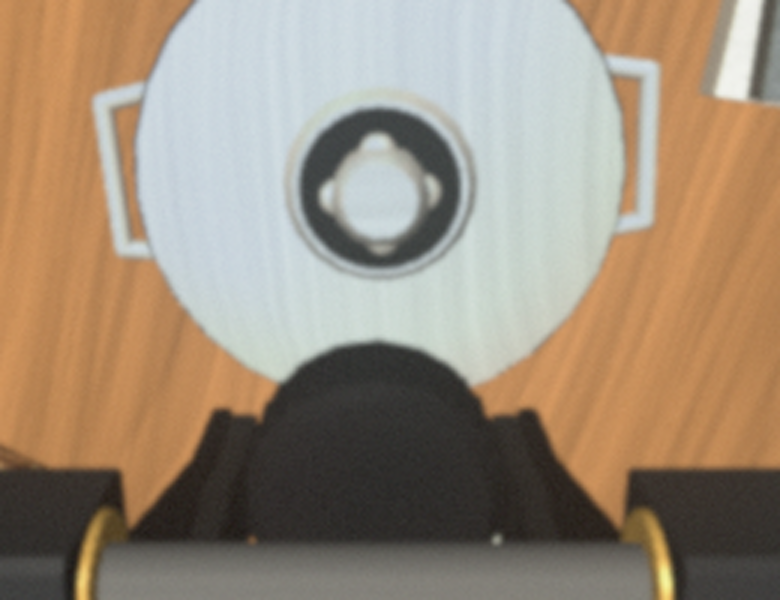

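All three views give (0.5955, 0.2843, 0.268). The picture shows the neck with its four balls at crop (380,190), and the cap held level and centred between the fingers at crop (375,430). Now I'll move above the neck and down.

Call:
{"fn": "step_arm", "kwargs": {
  "rows": [
    {"angular": [0,0,0],"slide": [0.036,0.001,0],"jaw": 0},
    {"angular": [0,0,0],"slide": [0.0355,0.001,0],"jaw": 0},
    {"angular": [0,0,0],"slide": [0,0,0.04],"jaw": 0},
    {"angular": [0,0,0],"slide": [0,0,0.05],"jaw": 0},
    {"angular": [0,0,0],"slide": [0,0,0.05],"jaw": 0},
    {"angular": [0,0,0],"slide": [0,0,0.03],"jaw": 0},
    {"angular": [0,0,0],"slide": [0,0,0],"jaw": 0},
    {"angular": [0,0,0],"slide": [0,0,0],"jaw": 0},
    {"angular": [0,0,0],"slide": [0,0,0],"jaw": 0}
  ]
}}

```text
time_s: 28.0
tool_pos: [0.5956, 0.2856, 0.2768]
tool_rot: [179.9, -0.0, 106.4]
force: [0.7, -0.6, -0.3]
grip_width: 0.0485
grasp_force: 50.0
```

Call:
{"fn": "step_arm", "kwargs": {
  "rows": [
    {"angular": [0,0,0],"slide": [0,0,0.014],"jaw": 0},
    {"angular": [0,0,0],"slide": [0,0,0.014],"jaw": 0},
    {"angular": [0,0,0],"slide": [0,0,0.01],"jaw": 0},
    {"angular": [0,0,0],"slide": [0,0,0],"jaw": 0},
    {"angular": [0,0,0],"slide": [0,0,0],"jaw": 0}
  ]
}}

```text
time_s: 28.62
tool_pos: [0.5953, 0.2851, 0.2566]
tool_rot: [180.0, -0.0, 106.4]
force: [-0.6, 0.4, 0.1]
grip_width: 0.0485
grasp_force: 50.0
```

```bash
python3 -c "
from h import *
o=env.get_obs();print(o['time_s'],o['tool_pos'].round(4),o['force'].round(2),o['grip_width'],o['wrist_torque'].round(2))"
```

```text
28.625 [0.5953 0.2851 0.2566] [-0.57  0.41  0.09] 0.04846005293917496 [ 0.01 -0.1   0.04]
```

The lip is around the taper with no side force. I'll set the grip to 60 N and push in small steps.

Call:
{"fn": "step_arm", "kwargs": {
  "newtons": 60,
  "rows": [
    {"angular": [0,0,0],"slide": [0,0,0.006],"jaw": 0},
    {"angular": [0,0,0],"slide": [0,0,0.004],"jaw": 0},
    {"angular": [0,0,0],"slide": [0,0,0],"jaw": 0}
  ]
}}

```text
time_s: 29.0
tool_pos: [0.5963, 0.2845, 0.2524]
tool_rot: [179.9, 0.1, 106.4]
force: [1.5, -1.4, 4.4]
grip_width: 0.0488
grasp_force: 60.1
```

Call:
{"fn": "step_arm", "kwargs": {
  "rows": [
    {"angular": [0,0,0],"slide": [0,0,0.004],"jaw": 0},
    {"angular": [0,0,0],"slide": [0,0,0.004],"jaw": 0},
    {"angular": [0,0,0],"slide": [0,0,0],"jaw": 0}
  ]
}}

```text
time_s: 29.38
tool_pos: [0.5963, 0.2842, 0.2477]
tool_rot: [179.9, 0.1, 106.4]
force: [3.0, -1.8, 2.8]
grip_width: 0.0489
grasp_force: 60.1
```

Call:
{"fn": "step_arm", "kwargs": {
  "rows": [
    {"angular": [0,0,0],"slide": [0,0,0.004],"jaw": 0},
    {"angular": [0,0,0],"slide": [0,0,0.004],"jaw": 0},
    {"angular": [0,0,0],"slide": [0,0,0],"jaw": 0}
  ]
}}

```text
time_s: 29.75
tool_pos: [0.5951, 0.2845, 0.2421]
tool_rot: [-179.9, 0.0, 106.4]
force: [3.5, -2.4, -4.1]
grip_width: 0.0488
grasp_force: 60.0
```

The push peaked and then reversed, so the lip has clicked over the balls. Now I'll bear down on the seal.

Call:
{"fn": "step_arm", "kwargs": {
  "rows": [
    {"angular": [0,0,0],"slide": [0,0,0.004],"jaw": 0},
    {"angular": [0,0,0],"slide": [0,0,0.002],"jaw": 0},
    {"angular": [0,0,0],"slide": [0,0,0],"jaw": 0}
  ]
}}

```text
time_s: 30.12
tool_pos: [0.5954, 0.285, 0.2412]
tool_rot: [180.0, 0.0, 106.4]
force: [2.2, -4.0, 1.2]
grip_width: 0.0487
grasp_force: 60.0
```

Call:
{"fn": "step_arm", "kwargs": {
  "rows": [
    {"angular": [0,0,0],"slide": [0,0,0.002],"jaw": 0},
    {"angular": [0,0,0],"slide": [0,0,0.002],"jaw": 0},
    {"angular": [0,0,0],"slide": [0,0,0],"jaw": 0}
  ]
}}

```text
time_s: 30.5
tool_pos: [0.5955, 0.285, 0.2411]
tool_rot: [179.9, 0.0, 106.4]
force: [0.5, -4.4, 9.6]
grip_width: 0.0489
grasp_force: 60.1
```

Call:
{"fn": "step_arm", "kwargs": {
  "rows": [
    {"angular": [0,0,0],"slide": [-0.002,0,0.002],"jaw": 0},
    {"angular": [0,0,0],"slide": [0,0,0.002],"jaw": 0},
    {"angular": [0,0,0],"slide": [0,0,0],"jaw": 0},
    {"angular": [0,0,0],"slide": [0,0,0],"jaw": 0}
  ]
}}

```text
time_s: 31.0
tool_pos: [0.5955, 0.285, 0.2411]
tool_rot: [179.8, -0.0, 106.4]
force: [-1.7, -6.1, 15.6]
grip_width: 0.0486
grasp_force: 60.2
```

Call:
{"fn": "step_arm", "kwargs": {
  "rows": [
    {"angular": [0,0,0],"slide": [0,0,0.002],"jaw": 0},
    {"angular": [0,0,0],"slide": [0,0,0],"jaw": 0},
    {"angular": [0,0,0],"slide": [0,0,0],"jaw": 0},
    {"angular": [0,0,0],"slide": [0,0,0],"jaw": 0},
    {"angular": [0,0,0],"slide": [0,0,0],"jaw": 0}
  ]
}}

```text
time_s: 31.62
tool_pos: [0.5955, 0.2851, 0.241]
tool_rot: [179.8, -0.0, 106.4]
force: [-2.4, -6.2, 19.8]
grip_width: 0.0485
grasp_force: 60.3
```

Run:
```python
from h import *
a=cv2.imread("pics/top8.png").max(axis=2)
T,t=snap("top","top16.png"); S,s=snap("scene","scene16.png"); ci,im=wsnap("16")
g=t.max(axis=2)
print("lever rows (top cam):"); 
for v in range(178,196,2): print(v,''.join('#' if x<75 else '.' for x in g[v,185:232]))
s0=cv2.imread("pics/scene0.png")[:,:,::-1]
d=np.abs(s.astype(int)-s0).max(axis=2)>60
n,l,st,c=cv2.connectedComponentsWithStats(d.astype(np.uint8)); print([(st[i].tolist()) for i in range(1,n) if st[i][4]>15])
o=env.get_obs(); print(o["tool_pos"],o["force"],o["grip_width"],o["grasp_force"])
```

```text
31.775 [0.5955 0.2851 0.241 ] [179.76  -0.   106.44] [  5.6  24.7 -47.1  75.9  18.   86.6 -23.3] [-2.4 -6.  19.6]
lever rows (top cam):
178 ...............................................
180 ...............................................
182 .................###...........................
184 .................####..........................
186 ...................###.........................
188 ...................###.........................
190 ....................###........................
192 ....................####.......................
194 .....................###.......................
[[219, 0, 28, 13, 322], [252, 0, 5, 12, 24], [267, 1, 4, 13, 45], [276, 0, 46, 20, 295], [291, 0, 60, 123, 2556], [259, 5, 4, 9, 22], [6, 161, 18, 31, 121], [290, 165, 14, 5, 42], [301, 170, 7, 11, 32], [0, 185, 7, 5, 16], [10, 184, 39, 35, 326], [5, 189, 6, 8, 20], [22, 192, 7, 6, 22], [0, 202, 8, 8, 30], [0, 213, 10, 33, 177], [185, 264, 17, 18, 252]]
[0.59551447 0.28507503 0.24103391] [-2.40946784 -5.96042234 19.56611943] 0.048825499413631485 60.25877019390464
```

The force is steady at about 20 N down. The cap underside works out to 0.2686 m, which is the seal face. The lever is still crosswise, and the scene picture differs only at the arm, the lever and the lifted cap. Handing in.

```bash
python3 -c "
from cell import env
print(env.sign_off())"
```

```text
the job is handed in; nothing more can be done
None
```

The job is handed in: the tap is fully closed, the cap has clicked home on its seal with the gripper still pressing it down at about 20 N, nothing else was moved, and it took about 32 s on the robot's clock.

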